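# Start the water bath in the right order

## Robot

A 6-joint arm with a two-finger parallel gripper is mounted at the origin on the work surface. World frame = base frame: x ahead of the robot, y to its left, z up, the work surface at z = 0. Lengths are in mm, angles in degrees, forces in N, time in s.
With the tool pointing down it reaches from about 350 to 850 mm from the base axis. Payload 8.1 kg.
Tool frame: the origin (TCP) lies midway between the tips of the shut fingers; the grasp point (between the pads) lies 19 mm behind it (r.pinch_z is the distance from the TCP to the grasp point, in mm); z points along the fingers, y is the line along which they close (so a half turn about z gives the same grasp; the last joint's range is limited). The gripper opens to 85 mm and grips with 20 to 120 N. Pads are 22 mm wide; open, the fingers measure 114 mm over their backs; the gripper's body (76 mm by 85 mm) begins 54 mm behind the grasp point. The pads swing forward as they close: fully open they stand 13 mm farther back than shut.
Start: joints at [-77.716, 7.471, 85.268, -0, 87.261, -4.893], TCP at [177.218, -573.236, 231.292] pointing down, gripper open.
Joint ranges: [-169.43, 169.43], [-51.17, 129.36], [1.28, 143.12], [-76.62, 256.62], [0, 156.53], [-152.29, 152.29]. Speed limits (degrees/s): [136.94, 136.94, 159.86, 180, 180, 180].

## Interface

Orientations are given as [roll, pitch, yaw] about the fixed x, y, z axes, in that order (R = Rz(yaw) Ry(pitch) Rx(roll)).
In Python, from bench import r gives the robot as it stands.
- The arm moves only by the shell command python3 -m jog 'ROWS' [OPENING] [FORCE]. ROWS is JSON, one flat list of numbers, 6 for each row, row after row: the shift along the tool's x, y, z in m, then the turn, a rotation vector about the tool's x, y, z in rad. A call has 1 to 8 rows; each row is the pose to reach, as a shift and turn from the pose commanded when the call began, along the tool's axes at that moment; what a row does not reach only later rows make up. A row lasts 1/8 s, in which the tool goes at most 62.5 mm and 10.7 degrees, less where a joint would pass 70% of its speed; a pose out of reach is approached as far as the arm can. A call with a gripper value outside its range is refused whole. OPENING is the opening, from -1 (shut) to 1 (fully open), set as the call begins (- or left out, the last holds). The fingers move at their own pace and stop on an object; FORCE is the grip in N (left out, the last holds). Time passes only in rows, so rows that repeat a pose let the fingers close. It gives the time, the measured TCP pose, the force, the opening and the grip force at its end, in the units of the state.
- r.sense(): the state, without advancing time (a new reading comes with each control period).
- r.snapshot(name): name is "scene" or "side" or "wrist"; returns a dict with "pixels" (480x640x3 uint8, red, green, blue), "range_z" (480x640 float32, mm along the optical axis (not along the pixel's ray), 0 where there is no reading), "K" (3x3 intrinsics, pixels), "rvec" (rotation vector, rad) and "tvec" (3), from world to camera coordinates, as OpenCV has them. Camera axes: x right, y down, z forward; pixel columns grow to the right and rows downward; lengths in mm; the calibration is good to about 2 mm. A picture is of the moment at which its call begins.
- r.hand_in(): hands the job in; it is judged then, once.
Trained networks look in a picture, given as the dict that the camera call returned (one of the last four; its "shot" number tells which), for a name from the list of things; names that differ only in an ending like _2 or _b are one class to them, and where a whole thing is asked for, a point or a joint stands for the part that bears it (a point fixed in the world has none). Each returns a list of dicts, best first, with "score" (0 to 1); they miss things now and then, are a little off and sometimes report something else, mostly with a low value. They report only what shows in the picture. A call takes as long as a camera call. They do not tell look-alikes from the thing itself.
- r.look_for(picture, target): "bbox" ([left, top, right, bottom] in pixels, round what is visible of it).
- r.outline_of(picture, target): "region" (480x640 bool, what is visible of it) and "bbox" ([left, top, right, bottom] in pixels, round what is visible of it).
The state is a dict: "time": time; "joint_pos": joint angles; "qd": joint speeds; "joint_efforts": joint torques, N m; "tool_pos": TCP position; "tcp_rot": TCP orientation; "ft_force": force on the tool from outside, world axes, zero at the start; "wrist_torque": the same for the moment, N m; "finger_gap": finger opening in mm; "grip_force": force on a finger pad.
Only numpy, scipy, OpenCV 4.12 (cv2) and the standard library are available. Lean on these libraries where they do the work, as an engineer would, in place of code of your own. Each camera call takes 0.05 s, during which the arm holds its last target. There are 200 camera calls.

## Task

Start the water bath from its control unit: gently press the large round mains key, then the square pump key, then the long bar heater key, each all the way down with a fingertip before pressing the next; the keys stay down by themselves. Do not press the small round drain key, and leave the bottle, the beaker and the jar standing where they are: nothing is to be gripped or lifted.

Things in the scene. Friction and masses are not known exactly. Their poses are not given: they have to be found in the camera images.
- unit: water bath control unit: white box, flat grey top deck, 210 mm deep (x) by 320 mm wide (y), deck 70 mm above the bench; fixed. Origin at the centre of its underside, on the bench; x points to its rear (small dark display in the deck), z up. The four black keys stand in one row along y, at x = -45 mm, 65 mm apart, in any order, the row centred on y = 0.
- mains_bezel: flat aluminium plate, 54 x 50 x 4 mm, fixed on the deck round the mains key and carrying it. Origin at the centre of its underside, on the deck; axes as the unit's.
- mains_top (a point): centre of the top face of the mains key: round disc key, 36 mm across (the large round one); black plastic like the other keys. The top is level, 94 mm above the bench when the key is up, 82 mm when fully down; the point moves with the key.
- mains_key (a joint): how far the mains key is pushed down, in m: 0 = up, 0.012 = fully down at its stop. It slides straight down against a steady drag of about 3 N and stays where it is left (no spring return). Its top is a springy cap that gives 0.4 mm per N (6 mm at most) and comes back. Made for light presses, well under 20 N. Starts 0 to 2 mm down.
- pump_bezel: flat aluminium plate, 54 x 50 x 4 mm, fixed on the deck round the pump key and carrying it. Origin at the centre of its underside, on the deck; axes as the unit's.
- pump_top (a point): centre of the top face of the pump key: square key, 28 x 28 mm; black plastic like the other keys. The top is level, 94 mm above the bench when the key is up, 82 mm when fully down; the point moves with the key.
- pump_key (a joint): how far the pump key is pushed down, in m: 0 = up, 0.012 = fully down at its stop. It slides straight down against a steady drag of about 3 N and stays where it is left (no spring return). Its top is a springy cap that gives 0.4 mm per N (6 mm at most) and comes back. Made for light presses, well under 20 N. Starts 0 to 2 mm down.
- heater_bezel: flat aluminium plate, 54 x 50 x 4 mm, fixed on the deck round the heater key and carrying it. Origin at the centre of its underside, on the deck; axes as the unit's.
- heater_top (a point): centre of the top face of the heater key: long narrow bar key, 46 mm along the unit's x by 16 mm across; black plastic like the other keys. The top is level, 94 mm above the bench when the key is up, 82 mm when fully down; the point moves with the key.
- heater_key (a joint): how far the heater key is pushed down, in m: 0 = up, 0.012 = fully down at its stop. It slides straight down against a steady drag of about 3 N and stays where it is left (no spring return). Its top is a springy cap that gives 0.4 mm per N (6 mm at most) and comes back. Made for light presses, well under 20 N. Starts 0 to 2 mm down.
- drain_bezel: flat aluminium plate, 54 x 50 x 4 mm, fixed on the deck round the drain key and carrying it. Origin at the centre of its underside, on the deck; axes as the unit's.
- drain_top (a point): centre of the top face of the drain key: small round key, 18 mm across; black plastic like the other keys. The top is level, 94 mm above the bench when the key is up, 82 mm when fully down; the point moves with the key.
- drain_key (a joint): how far the drain key is pushed down, in m: 0 = up, 0.012 = fully down at its stop. It slides straight down against a steady drag of about 3 N and stays where it is left (no spring return). Its top is a springy cap that gives 0.4 mm per N (6 mm at most) and comes back. Made for light presses, well under 20 N. Starts at 0.
- bottle: loose amber reagent bottle with black cap, 58 mm across, 110 mm tall, on the bench to the left (unit +y) of the unit. Origin at the centre of its underside.
- beaker: loose open glass beaker, 70 mm across, 90 mm tall, on the bench to the right (unit -y) of the unit. Origin at the centre of its underside.
- jar: loose small white jar with black cap, 40 mm across, 40 mm tall, standing on the unit's deck behind the keys, its centre 90 mm or more from the line of the row. Origin at the centre of its underside.
There are look-alikes about, which are no part of the job. What is meant by the bottle is not blue, and is the smaller of those in its own colour. Of the things that look like the beaker, take the one that is nearest to the robot's base at the start.

How it is judged:
By the outcome, as a careful person would: the job done as asked, in the order asked, and still so for the second after the job is handed in, with the robot touching nothing.
It also fails if it takes over 38 s, if anything falls off the work surface, if the arm or the gripper's body presses on something with over 40 N, if the wrist force passes 120 N, or if a joint passes its speed limit or range.

## Working session

There is one attempt and no reset: what is moved stays moved. The work goes in short steps, Python scripts to look and compute and a shell command to move; the robot and the scene stay as the last step left them, time stands still between calls to the robot, and variables do not carry over. Pictures are saved under pics/ and viewed, at most 10 in all, crops included, and the job is handed in when it is done.

```bash
mkdir -p pics
cat > h.py <<'E'
import numpy as np, cv2
from bench import r
def cam(s):
    R=cv2.Rodrigues(np.array(s["rvec"],float))[0]; return R,np.array(s["tvec"],float).reshape(3)
def pts(s,mask=None):
    """world xyz for every pixel (480x640x3)"""
    R,t=cam(s); K=np.array(s["K"]); z=s["range_z"].astype(float)
    v,u=np.mgrid[:480,:640]
    c=np.stack([(u-K[0,2])/K[0,0]*z,(v-K[1,2])/K[1,1]*z,z],-1)
    w=(c-t)@R; w[z<=0]=np.nan
    return w
def save(s,n): cv2.imwrite("pics/"+n,cv2.cvtColor(s["pixels"],cv2.COLOR_RGB2BGR))
def on_plane(s,u,v,h):
    R,t=cam(s); d=R.T@np.linalg.inv(np.array(s["K"]))@np.array([u,v,1.]); o=-R.T@t
    return o+d*(h-o[2])/d[2]
E
python3 - <<'E'
from h import *
np.set_printoptions(precision=1,suppress=True)
print(r.sense())
s=r.snapshot("scene"); save(s,"scene.png"); w=pts(s)
for n in ["mains_top","pump_top","heater_top","drain_top","unit","bottle","beaker","jar"]:
    for o in r.outline_of(s,n)[:4]:
        p=w[o["region"]]; print(n,round(o["score"],2),np.array(o["bbox"]),np.nanmedian(p,0),np.nanmax(p[:,2]))
s=r.snapshot("side"); save(s,"side.png")
E
```

```text
{'time': 0.0, 'joint_pos': array([-77.7,   7.5,  85.3,   0. ,  87.3,  -4.9]), 'qd': array([-0. , -0.1, -0. , -0.1,  0.1, -0. ]), 'joint_efforts': array([ -0. , -56.9, -50.1,  -0. ,   0. ,  -0. ]), 'tool_pos': array([ 177.1, -572.7,  230.2]), 'tcp_rot': array([-179.9,   -0. ,   17.2]), 'ft_force': array([ 0.3, -0.1,  1.2]), 'wrist_torque': array([ 0., -0.,  0.]), 'grip_force': 0.0, 'finger_gap': 85.40707584548346}
mains_top 0.53 [298.1 206.1 313.6 228.6] [554.4  41.9  89.9] 94.57173411588256
pump_top 0.6 [312.1 190.  330.9 209.4] [542.6 105.3  90.6] 95.44712743242513
pump_top 0.48 [265.1 251.4 272.8 263.6] [578.  -83.2  91.7] 96.15203903151547
heater_top 0.53 [277.  229.4 297.9 245.1] [564.8 -20.3  90.5] 95.67130647297269
drain_top 0.48 [261.1 251.  272.6 264.8] [578.4 -83.2  91.4] 96.15203903151547
unit 0.8 [227.2 181.1 396.8 337.8] [636.  -25.6  68.8] 109.83603072057721
bottle 0.77 [317.  110.3 354.5 182.4] [454.8 258.   89.2] 159.61166427797704
bottle 0.73 [344.9 159.6 371.4 202.8] [553.2 221.3  69.9] 111.42144582735165
bottle 0.62 [391.5 165.8 416.8 216. ] [638.  275.   62.3] 112.46932113762115
bottle 0.35 [311.1 188.7 331.6 213.1] [543.  107.2  90.4] 95.44712743242513
beaker 0.79 [318.8 332.6 360.5 394.4] [ 801.6 -135.8   57.6] 92.66471140456996
beaker 0.65 [248.4 316.  288.4 371.7] [ 685.  -191.6   58.8] 92.86312272636158
jar 0.82 [343.6 217.8 364.3 242.7] [654.3  75.7 105.1] 113.00021295667094
```

View pics/scene.png

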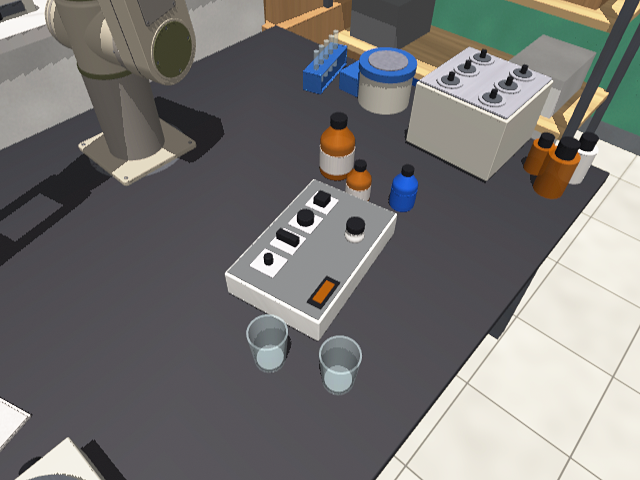

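View pics/side.png

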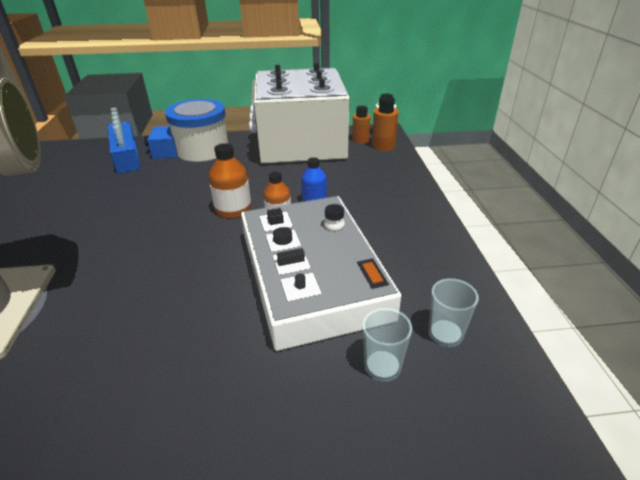

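The scene picture shows the row from upper to lower: square pump (321,199), large round mains (305,217), bar heater (288,238), small round drain (268,260). The side picture gives the same order. Neither the bottles (amber at 337,147 and 359,181, blue at 403,188) nor the beakers (267,343; 340,364) need touching. The small amber bottle and the near beaker just stay put, and I'll keep clear of all of them. I'm moving over the row now with the gripper shut.

```bash
python3 -m jog '[0.03,-0.026,0,0,0,0,0.07,-0.061,0,0,0,0,0.11,-0.096,0,0,0,0,0.15,-0.131,0,0,0,0,0.19,-0.166,0,0,0,0,0.23,-0.201,0,0,0,0,0.27,-0.236,0,0,0,0,0.30,-0.264,0,0,0,0]' -1 20
python3 -m jog '[0.03,-0.026,0,0,0,0.02,0.07,-0.061,0,0,0,0.05,0.11,-0.096,0,0,0,0.08,0.15,-0.131,0,0,0,0.11,0.18,-0.16,0,0,0,0.117,0.18,-0.16,0,0,0,0.117]'
python3 - <<'E'
from h import *
np.set_printoptions(precision=1,suppress=True)
st=r.sense(); print(st["time"],st["tool_pos"],st["tcp_rot"],st["ft_force"],st["finger_gap"])
s={n:r.snapshot(n) for n in ["wrist","scene","side"]}
save(s["wrist"],"wrist.png")
for c in s:
    w=pts(s[c])
    for n in ["mains","pump","heater","drain"]:
        for k in ["_bezel","_top"]:
            for o in r.outline_of(s[c],n+k)[:2]:
                p=w[o["region"]]; b=o["bbox"]
                v,u=np.nonzero(o["region"]); 
                q=on_plane(s[c],u.mean(),v.mean(),74 if k=="_bezel" else 94)
                print(c,n+k,round(o["score"],2),np.array(b),np.nanmedian(p,0),q,np.nanpercentile(p[:,2],90))
E
```

```text
time: 1.5
tool_pos: [386.8, -230.6, 231.6]
tcp_rot: [180.0, -0.0, 17.2]
ft_force: [0.9, -0.3, 0.9]
finger_gap: 0.1
grip_force: 0.0
time: 2.25
tool_pos: [511.4, -23.9, 231.2]
tcp_rot: [-180.0, -0.0, 10.7]
ft_force: [-1.0, -1.5, 0.0]
finger_gap: 0.3
grip_force: 0.0
2.25 [511.4 -23.9 231.2] [-180.    -0.    10.7] [-1.  -1.5  0. ] 0.31724849457313664
wrist mains_bezel 0.88 [219.  131.8 280.1 194.2] [555.4  46.4  75. ] [553.6  48.8  74. ] 92.43948958591803
wrist mains_top 0.78 [224.9 141.2 269.2 184.6] [553.3  47.6  91.8] [553.5  47.3  94. ] 92.79664335335671
wrist pump_bezel 0.96 [140.4 127.1 205.6 192.2] [543.9 107.7  74.7] [541.7 112.3  74. ] 93.8611603541857
wrist pump_bezel 0.58 [218.3 131.2 277.5 194.4] [555.   46.2  75. ] [553.3  48.7  74. ] 92.44219805956564
wrist pump_top 0.84 [147.8 143.5 192.8 182.4] [541.7 109.7  93.2] [542.2 109.2  94. ] 94.32581296585376
wrist heater_bezel 0.84 [297.2 128.2 355.  195.6] [566.3 -14.6  74.4] [565.6 -14.8  74. ] 93.42406249749834
wrist heater_top 0.88 [316.  132.1 337.4 192.9] [565.5 -14.7  93.1] [565.8 -14.6  94. ] 94.019121886527
wrist drain_
[... 1608 characters left out ...]
.8 402.  348.7] [614.5 -64.6  70.9] [608.3 -59.7  74. ] 72.42890962105342
side pump_top 0.5 [268.1 207.8 283.4 224.2] [540.  101.1  92.7] [540.2  98.1  94. ] 95.54984436056019
side heater_bezel 0.56 [272.9 248.3 311.  276.8] [562.8 -23.3  79.8] [562.9 -12.9  74. ] 94.48038893844313
side heater_top 0.77 [276.9 246.6 303.1 265.4] [563.  -21.   90.8] [563.1 -26.9  94. ] 94.87435541337678
side heater_top 0.48 [281.7 270.8 321.1 301.6] [574.7 -85.9  75.4] [ 574.4 -101.8   94. ] 91.42125107650243
side drain_bezel 0.65 [280.1 270.  321.  302.5] [575.1 -86.2  75.3] [575.3 -81.1  74. ] 89.537825987
side drain_top 0.57 [295.6 271.8 303.2 290.4] [575.2 -85.   91.4] [575.2 -89.   94. ] 95.68344243798951
```

```bash
python3 -m jog '[0,0,0,0,0,0,0,0,0,0,0,0]'
python3 - <<'E'
from h import *
np.set_printoptions(precision=1,suppress=True)
st=r.sense(); print(st["time"],st["tool_pos"],st["tcp_rot"],st["ft_force"],st["qd"])
s={n:r.snapshot(n) for n in ["wrist","scene","side"]}
save(s["wrist"],"wrist.png")
for c in s:
    w=pts(s[c])
    for n in ["mains","pump","heater","drain"]:
        o=r.outline_of(s[c],n+"_bezel")
        if not o: continue
        m=cv2.dilate(o[0]["region"].astype(np.uint8),np.ones((5,5)))>0
        g=s[c]["pixels"].max(-1)<90
        a=np.radians(10.6); ux=np.array([np.cos(a),np.sin(a)]); uy=np.array([-ux[1],ux[0]])
        p=w[m&(w[...,2]>88)]; P=np.c_[p[:,:2]@ux,p[:,:2]@uy]
        lo,hi=np.percentile(P,2,axis=0),np.percentile(P,98,axis=0); mid=(lo+hi)/2
        print(c,n,len(p),"mid",mid[0]*ux+mid[1]*uy,"size",hi-lo,"top z",np.median(p[:,2]))
E
```

```text
time: 3.85
tool_pos: [510.6, -26.4, 231.3]
tcp_rot: [-180.0, 0.0, 10.5]
ft_force: [0.6, -0.2, 0.0]
finger_gap: 0.0
grip_force: 0.0
3.85 [510.6 -26.4 231.3] [-180.     0.    10.5] [ 0.6 -0.2  0. ] [-0.1  0.  -0.1  0.  -0.1 -0. ]
wrist mains 1522 mid [552.8  48.5] size [31.2 31.8] top z 91.90012307812358
wrist pump 1262 mid [540.9 112.2] size [26.8 26.8] top z 93.47819351772858
wrist heater 1127 mid [564.4 -14.8] size [43.6 15.3] top z 93.13092731410715
wrist drain 396 mid [576.2 -78.4] size [15.9 15.6] top z 93.6310502230634
scene mains 181 mid [550.7  47.2] size [32.3 32.8] top z 90.91291412675454
scene pump 138 mid [538.9 110.6] size [26.9 27.6] top z 92.66604821749146
scene heater 169 mid [563.  -16.7] size [43.9 16. ] top z 92.04136718281767
scene drain 67 mid [575.1 -81.3] size [15.8 15.9] top z 92.74265303032057
side mains 226 mid [554.4  27.3] size [32.1 73.8] top z 93.14379587758435
side pump 198 mid [543.2  89.8] size [27.4 71.6] top z 94.13766964565576
side heater 227 mid [563.2 -16.8] size [44.3 16.3] top z 93.98771231260572
side drain 100 mid [575.  -80.5] size [15.7 16. ] top z 94.55645899197175
```

View pics/wrist.png

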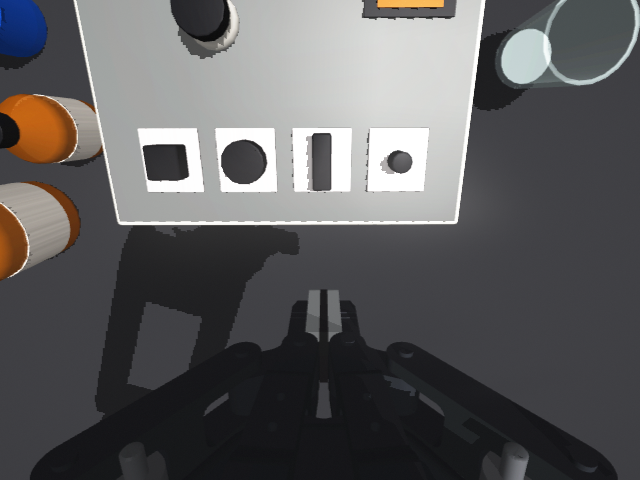

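The wrist picture shows the square pump (165,162), round mains (244,162), bar heater (321,161) and small drain (400,161). The key sizes, 94 mm tops and 65 mm spacing all fit, and the cameras agree to about 2 mm. Positions are mains (552,48), pump (540,111.5) and heater (564,-15.5), with the unit at yaw 10.5°. Next I go above mains and descend to about 99 mm.

```bash
python3 -m jog '[0.020,-0.025,0.005,0,0,0,0.045,-0.055,0.025,0,0,0,0.0544,-0.0654,0.060,0,0,0,0.0544,-0.0654,0.095,0,0,0,0.0544,-0.0654,0.120,0,0,0,0.0544,-0.0654,0.130,0,0,0,0.0544,-0.0654,0.132,0,0,0,0.0544,-0.0654,0.132,0,0,0]'
python3 -c "
from h import *
s=r.snapshot('wrist');save(s,'m1.png');print(r.sense()['tool_pos'],r.sense()['ft_force'])"
```

```text
time: 5.6
tool_pos: [553.0, 47.8, 100.6]
tcp_rot: [180.0, -0.1, 10.5]
ft_force: [0.2, -0.2, -0.0]
finger_gap: 0.2
grip_force: 0.0
[553.21451337  47.72858916 100.78703639] [-0.30672363 -0.24098161  0.72949708]
```

View pics/m1.png

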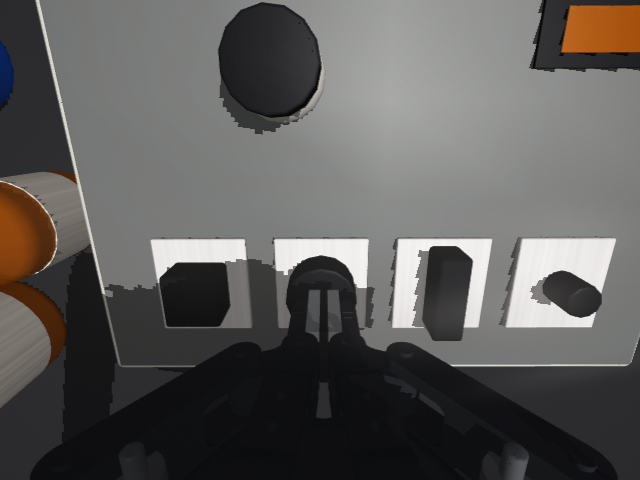

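The shut fingertips stand over the middle of the round mains key (321,290). Pressing slowly.

```bash
python3 -m jog '[0,0,0.003,0,0,0,0,0,0.006,0,0,0,0,0,0.008,0,0,0,0,0,0.010,0,0,0,0,0,0.012,0,0,0,0,0,0.014,0,0,0,0,0,0.016,0,0,0,0,0,0.0175,0,0,0]'; python3 -m jog '[0,0,0.001,0,0,0,0,0,0.001,0,0,0,0,0,0.001,0,0,0]'
```

```text
time: 6.65
tool_pos: [552.2, 47.8, 81.7]
tcp_rot: [180.0, -0.0, 10.5]
ft_force: [-0.8, -0.9, 2.5]
finger_gap: -0.0
grip_force: 1.4
time: 7.02
tool_pos: [552.2, 47.8, 80.9]
tcp_rot: [-180.0, -0.0, 10.5]
ft_force: [-0.8, 0.1, 3.9]
finger_gap: -0.1
grip_force: 1.4
```

```bash
python3 -m jog '[0,0,0.001,0,0,0,0,0,0.001,0,0,0]';python3 -m jog '[0,0,0.001,0,0,0,0,0,0.0015,0,0,0,0,0,0.0015,0,0,0]'
```

```text
time: 7.28
tool_pos: [552.3, 47.8, 80.0]
tcp_rot: [180.0, -0.0, 10.5]
ft_force: [-3.0, -0.9, 4.6]
finger_gap: 0.2
grip_force: 2.5
time: 7.65
tool_pos: [552.3, 47.8, 78.8]
tcp_rot: [180.0, -0.0, 10.5]
ft_force: [-2.7, 0.2, 7.4]
finger_gap: -0.0
grip_force: 3.9
```

Force is rising along the cap's stiffness at the stop (7.4 N at 78.8 mm), so mains is fully down. I'll lift and move over to the pump key.

```bash
python3 -m jog '[0,0,-0.008,0,0,0,0,0,-0.023,0,0,0,0,-0.012,-0.035,0,0,0,0,-0.040,-0.035,0,0,0,0,-0.060,-0.033,0,0,0,0,-0.0648,-0.024,0,0,0,0,-0.0648,-0.021,0,0,0,0,-0.0648,-0.021,0,0,0]'
python3 - <<'E'
from h import *
s=r.snapshot('wrist'); save(s,'p1.png'); w=pts(s); print(r.sense()["tool_pos"])
for c in ("side","scene"):
    s=r.snapshot(c); w=pts(s)
    for n,x,y in (("mains",552.5,48),("pump",540,111.5),("heater",564,-15.5),("drain",576,-79)):
        m=(np.hypot(w[...,0]-x,w[...,1]-y)<8)&(w[...,2]>77)&(w[...,2]<97); p=w[m][:,2]
        print(c,n,len(p),np.percentile(p,[50,90]).round(1) if len(p) else None)
E
```

```text
time: 8.65
tool_pos: [539.9, 110.9, 98.4]
tcp_rot: [180.0, 0.1, 10.5]
ft_force: [0.2, -0.1, 0.4]
finger_gap: 0.0
grip_force: 0.0
[540.28422297 110.87427386  98.87190453]
side mains 35 [83.4 84.1]
side pump 17 [94.9 96.3]
side heater 68 [94.  95.4]
side drain 72 [94.4 96.1]
scene mains 36 [81.1 82.7]
scene pump 14 [92.4 94.1]
scene heater 46 [92.3 94.1]
scene drain 63 [92.8 94.8]
```

View pics/p1.png

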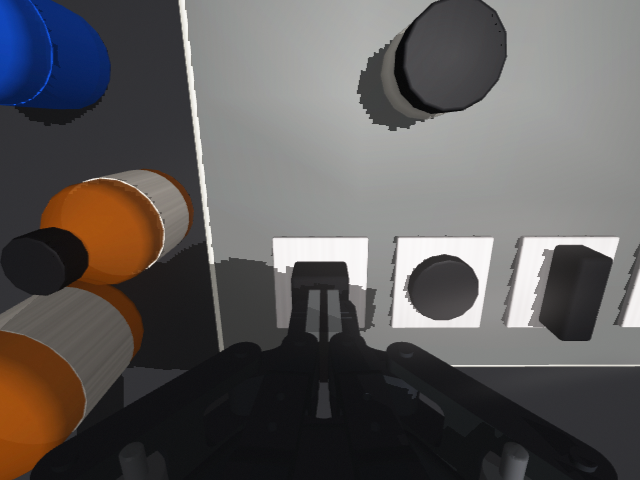

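Mains stands at about 82 mm, fully down, and the tips are over the square key (321,285). Pressing the pump key.

```bash
python3 -m jog '[0,0,0.003,0,0,0,0,0,0.006,0,0,0,0,0,0.008,0,0,0,0,0,0.010,0,0,0,0,0,0.012,0,0,0,0,0,0.014,0,0,0,0,0,0.016,0,0,0,0,0,0.0175,0,0,0]'; python3 -m jog '[0,0,0.001,0,0,0,0,0,0.002,0,0,0,0,0,0.003,0,0,0,0,0,0.0035,0,0,0,0,0,0.0035,0,0,0]'
```

```text
time: 9.8
tool_pos: [540.6, 111.5, 81.7]
tcp_rot: [180.0, -0.0, 10.5]
ft_force: [0.9, -1.3, 2.8]
finger_gap: -0.1
grip_force: 1.4
time: 10.42
tool_pos: [540.6, 111.5, 78.9]
tcp_rot: [180.0, -0.0, 10.5]
ft_force: [-1.6, -3.6, 7.2]
finger_gap: 0.1
grip_force: 3.8
```

The pump key is at its stop (7.2 N). Now lift and go to the heater key, 129 mm along the row.

```bash
python3 -m jog '[0,0,-0.008,0,0,0,0,0,-0.025,0,0,0,0,0.020,-0.037,0,0,0,0,0.060,-0.037,0,0,0,0,0.100,-0.037,0,0,0,0,0.123,-0.034,0,0,0,0,0.129,-0.024,0,0,0,0,0.129,-0.021,0,0,0]'
python3 -m jog '[0,0,0,0,0,0]'
python3 - <<'E'
from h import *
s=r.snapshot('wrist'); save(s,'h1.png'); w=pts(s); print(r.sense()["tool_pos"])
for c in ("side","scene"):
    s=r.snapshot(c); w=pts(s)
    for n,x,y in (("mains",552.5,48),("pump",540,111.5),("heater",564,-15.5),("drain",576,-79)):
        m=(np.hypot(w[...,0]-x,w[...,1]-y)<8)&(w[...,2]>77)&(w[...,2]<97); p=w[m][:,2]
        print(c,n,len(p),np.percentile(p,[50,90]).round(1) if len(p) else None)
E
```

```text
time: 11.42
tool_pos: [563.1, -15.5, 98.3]
tcp_rot: [-180.0, 0.1, 10.4]
ft_force: [-0.5, -0.4, -0.2]
finger_gap: -0.0
grip_force: 0.0
time: 11.55
tool_pos: [563.2, -14.5, 98.7]
tcp_rot: [-180.0, 0.1, 10.5]
ft_force: [-0.1, 0.0, -0.7]
finger_gap: -0.0
grip_force: 0.0
[563.53841469 -14.40606359  99.08246219]
side mains 13 [83.5 84. ]
side pump 22 [83.6 84.1]
side heater 55 [92.9 95.2]
side drain 73 [94.6 95.6]
scene mains 35 [81.2 82.8]
scene pump 33 [80.9 81.9]
scene heater 28 [91.3 94. ]
scene drain 64 [92.2 94.8]
```

View pics/h1.png

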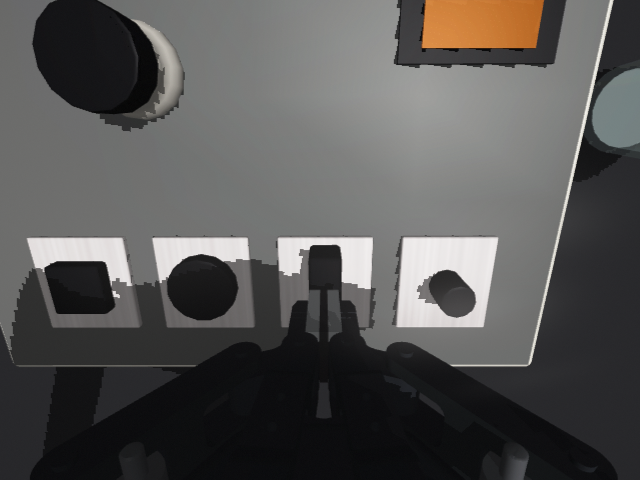

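Mains and pump read down. The tips are centred over the heater bar (324,285), and the drain key (455,293) is clear. Pressing the heater key.

```bash
python3 -m jog '[0,0,0.003,0,0,0,0,0,0.006,0,0,0,0,0,0.008,0,0,0,0,0,0.010,0,0,0,0,0,0.012,0,0,0,0,0,0.014,0,0,0,0,0,0.016,0,0,0,0,0,0.0175,0,0,0]'; python3 -m jog '[0,0,0.001,0,0,0,0,0,0.002,0,0,0,0,0,0.003,0,0,0,0,0,0.0035,0,0,0,0,0,0.0035,0,0,0]'
```

```text
time: 12.7
tool_pos: [564.0, -15.3, 81.7]
tcp_rot: [180.0, -0.0, 10.5]
ft_force: [-0.8, 2.1, 2.9]
finger_gap: -0.3
grip_force: 1.4
time: 13.32
tool_pos: [564.0, -15.3, 78.9]
tcp_rot: [180.0, -0.0, 10.5]
ft_force: [-3.3, 1.5, 7.5]
finger_gap: -0.2
grip_force: 3.8
```

The heater key is at its stop too. I'll rise straight up, well clear, and check everything.

```bash
python3 -m jog '[0,0,-0.008,0,0,0,0,0,-0.025,0,0,0,0,0,-0.055,0,0,0,0,0,-0.09,0,0,0,-0.02,0,-0.120,0,0,0,-0.05,0,-0.14,0,0,0,-0.06,0,-0.14,0,0,0,-0.06,0,-0.14,0,0,0]'
python3 -m jog '[0,0,0,0,0,0,0,0,0,0,0,0]'
python3 - <<'E'
from h import *
for c in ("wrist","side","scene"):
    s=r.snapshot(c); w=pts(s)
    if c=="wrist": save(s,"end.png")
    for n,x,y in (("mains",552.5,48),("pump",540,111.5),("heater",564,-15.5),("drain",576,-79)):
        m=(np.hypot(w[...,0]-x,w[...,1]-y)<7)&(w[...,2]>77)&(w[...,2]<97); p=w[m][:,2]
        print(c,n,len(p),np.percentile(p,[50,90]).round(1) if len(p) else None)
for n in ["bottle","beaker","jar"]:
    for o in r.outline_of(s,n)[:3]: print(n,np.array(o["bbox"]).round(),np.nanmedian(w[o["region"]],0).round(1))
E
```

```text
time: 14.32
tool_pos: [504.6, -26.4, 218.0]
tcp_rot: [180.0, -0.0, 10.4]
ft_force: [0.3, -0.6, -0.4]
finger_gap: 0.2
grip_force: 0.0
time: 14.58
tool_pos: [504.9, -26.1, 217.3]
tcp_rot: [-180.0, 0.1, 10.5]
ft_force: [0.2, 0.5, -0.1]
finger_gap: 0.2
grip_force: 0.0
wrist mains 248 [82. 83.]
wrist pump 251 [82.1 82.9]
wrist heater 246 [82.  82.9]
wrist drain 266 [93.9 94.9]
side mains 29 [83.3 84.6]
side pump 20 [83.7 84.8]
side heater 35 [83.  84.1]
side drain 42 [95.2 95.9]
scene mains 27 [81.7 82.7]
scene pump 25 [80.6 82.6]
scene heater 29 [81.2 82.7]
scene drain 48 [92.9 94.7]
bottle [348. 162. 371. 202.] [552.8 221.4  70.7]
bottle [318. 109. 352. 182.] [454.7 257.5  89.3]
bottle [391. 163. 418. 214.] [637.6 276.1  60.2]
beaker [246. 318. 286. 371.] [ 684.9 -191.8   57.5]
beaker [322. 332. 361. 392.] [ 802.5 -137.1   57.2]
jar [347. 215. 364. 242.] [655.4  76.3 104.7]
jar [305. 191. 340. 214.] [542.  107.6  74.1]
jar [297. 212. 314. 225.] [552.4  44.2  80.8]
```

View pics/end.png

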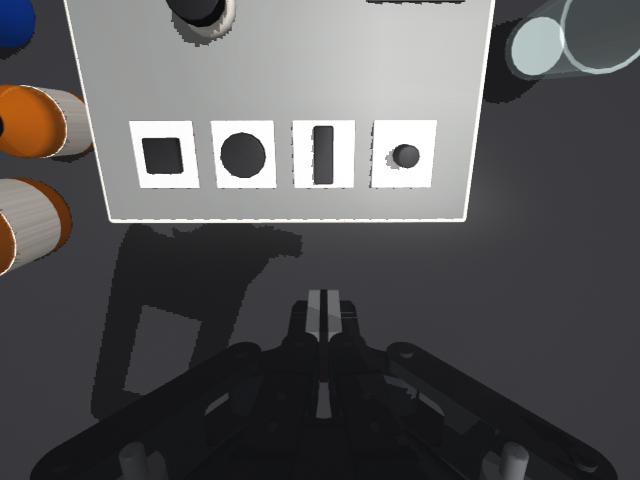

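The last picture shows pump (162,155), mains (243,155) and heater (323,154) down at 82 mm, with drain (406,156) still up at 94 mm. The bottle, beaker and jar have not moved.

```bash
python3 -c "
from bench import r
print(r.hand_in())"
```

```text
the job is handed in; nothing more can be done
None
```

I pressed mains, pump and heater fully down in that order, with about 7.5 N at most; drain is still up, the bottle, beaker and jar are where they stood, and I handed the job in at about 15 s.

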